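Press a plinth's locating dowel home with one turn of the flywheel press

TASK

Set the wooden plinth, dowel up, down into the nest of the press's loading shuttle and push the shuttle all the way home under the ram. Then turn the flywheel by its handle exactly one full turn, its top going towards the back of the press, easing it round slowly where it goes heavy so that the ram presses the dowel home without splitting the wood, and stop with the handle at the top again. Leave the shuttle home and the paint bottles and the bust undisturbed.

Things in the scene. Friction and masses are not known exactly. Their poses are not given: they have to be found in the camera images.
- press: Small green cast C-frame bench press, fixed. Origin on the bench under the ram; x to its back (column), y to the side where the shuttle comes out, z up. Bed x -71 to 95, y -75 to 75 mm, 28 high; slide out to y 212. Head x -42 to 95, y -36 to 36, from 126 to 254 high. Flywheel (138 diameter, y -46 to -64) on the -y side, its shaft along y, 202 above the bench.
- shuttle (a joint): Travel of the loading shuttle in m: 0 fully out (as it starts), 0.140 home against its stop, with the nest exactly under the ram. It moves along the press's -y direction to go home; about 3 N moves it and it stays where it is left.
- nest (a point): Centre of the nest's floor on the aluminium shuttle, 46 mm above the bench, axes parallel to the press's. The nest is a 60 x 60 mm square pocket for the plinth, formed by four L-shaped corner brackets 8 mm high and 5 thick, arms 12 to 17 long, so 36 mm or more in the middle of each side is open to the fingers.
- shuttle_knob (a point): Middle of the grip of the shuttle's upright black knob: diameter 18, from 46 to 86 mm above the bench (this point at 70), 95 mm from the nest's centre towards the press's +y.
- wheel (a joint): Angle of the flywheel in rad: 0 with the handle straight up (ram at the top, as it starts), growing as the wheel's top goes to the back of the press (its +x); 3.14 is the bottom of the stroke, 6.28 one full turn, where nothing stops it. About 2 N of friction at the handle; it stays where it is left.
- hub (a point): Point on the flywheel's axis, 202 mm above the bench, in the plane in which the middle of the handle goes round; the axis is the press's y. The handle's centre line runs on a circle of 58 mm radius about it.
- handle_grip (a point): Middle of the gripping length of the flywheel's black handle: a cylinder of 24 mm diameter and 82 mm length lying along the press's y, standing out from the wheel's -y face; this point is 64 mm out from the wheel's face. The handle turns freely on its own pin, so the hand need not turn with the wheel. Its own axes spin with it.
- ram: Steel ram in the press's head with a round foot of 26 mm diameter. Origin at the centre of the foot's underside: 112 mm above the bench at the top of the stroke, 82 at the bottom. It goes down and up once in a full turn of the wheel (crank throw 15, connecting rod 55 mm).
- plinth: Dark wooden display plinth, 56 x 56 mm and 30 high, about 0.14 kg, on the bench on the robot's right. Origin at the centre of its underside, z up.
- dowel: Brass dowel, diameter 10 mm, upright in the plinth. Origin: centre of its top, z up. Top at first 40 to 44 mm above the plinth's underside; home it is at 36 (6 proud), reached at the bottom of the stroke. Tight fit: moves at 12 N, plus about 16 N per mm/s. The wood splits if the ram bears on it with over 60 N, felt as about 14 N at the handle in mid stroke; half of that is a good load.
- dropper_a: Paint dropper bottle, 27 mm in diameter and 85 high, standing in front of the press. Origin at the centre of its foot. Not to be disturbed.
- dropper_b: A second such dropper bottle, 27 mm in diameter and 85 high. Origin at the centre of its foot. Not to be disturbed.
- bust: Grey bust on a round wooden stand of 52 mm diameter, 117 high, to the right of the press. Origin at the centre of its foot. Not to be disturbed.
There are look-alikes about, which are no part of the job. Leave any purple look-alike of the plinth alone.

How it is judged:
By the outcome, as a careful person would: the job done as asked, in the order asked, and still so for the second after the job is handed in, with the robot touching nothing.
It also fails if it takes over 72 s, if anything falls off the work surface, if the arm or the gripper's body presses on something with over 40 N, if the wrist force passes 120 N, or if a joint passes its speed limit or range.

ROBOT

A 6-joint arm with a two-finger parallel gripper is mounted at the origin on the work surface. World frame = base frame: x ahead of the robot, y to its left, z up, the work surface at z = 0. Lengths are in m, angles in rad, forces in N, time in s.
With the tool pointing down it reaches from about 0.275 to 0.75 m from the base axis. Payload 10.2 kg.
Tool frame: the origin (TCP) lies on the front face of the gripper's body, between the roots of the fingers; the fingertips stand 64 mm ahead of it and the grasp point (between the pads) lies 45 mm ahead of it; z points along the fingers, y is the direction in which the jaws open and shut (so a half turn about z gives the same grasp; the last joint's range is limited). The gripper opens to 88 mm and grips with 3 to 60 N. Pads are 18 mm wide; open, the fingers measure 123 mm over their backs; the gripper's body (75 mm by 187 mm) begins 45 mm behind the grasp point.
Start: joints at [1.058, 0.313, 1.498, -0, 1.331, -0.223], TCP at [0.15, 0.503, 0.303] pointing down, gripper open.
Joint ranges: [-2.94, 2.94], [-0.97, 2.17], [0.19, 2.56], [-1.23, 4.37], [0.02, 3.11], [-2.88, 2.88]. Speed limits (rad/s): [2.39, 2.39, 3.01, 3.14, 3.14, 3.14].

INTERFACE

Orientations are given as a rotation vector (axis times angle).
In Python, from cell import robot gives the robot as it stands.
- The arm moves only by the shell command python3 -m creep 'ROWS'. ROWS is JSON, a list of rows, each a list of 7 numbers: the finger opening in m, from 0 to 0.0881, then the shift along the tool's x, y, z in m, then the turn, a rotation vector about the tool's x, y, z in rad. A call has 1 to 20 rows; each row shifts and turns the commanded pose from where the row before left it, along the tool's axes as they then stand; what a row does not reach is not made up. A row lasts 1/10 s, in which the tool goes at most 50 mm and 8.59 degrees, less where a joint would pass 70% of its speed; a pose out of reach is approached as far as the arm can. A call is refused whole if a number of a shift passes 0.05 or a number of a turn 0.15, either way. A call with a gripper value outside its range is refused whole. The fingers move at their own pace and stop on an object; the grip force is fixed at half the most. Time passes only in rows, so rows that do not move let the fingers close. It gives the time, the measured TCP pose, the force and the opening at its end, in the units of the state.
- robot.sense(): the state, without advancing time (a new reading comes with each control period).
- robot.camera(name): name is "scene" or "side" or "wrist"; returns the picture (480x640x3 uint8, red, green, blue); there is no depth.
- robot.calibration(name): a dict with "vertical_fov" (degrees; the focal length in pixels is half the picture's height over the tangent of half this angle, whatever the lens; pixels are square), "cx", "cy" (the principal point, pixels), "dist" ([k1, k2, p1, p2, k3] as OpenCV has them; the pictures are not rectified), "R" (3x3) and "t" (3): a world point X has camera coordinates R X + t. Camera axes: x right, y down, z forward; pixel columns grow to the right and rows downward; lengths in m; the calibration is good to about 2 mm. A picture is of the moment at which its call begins: read the wrist's pose just before it. calibration takes no time and is no camera call; for the wrist camera it gives the pose at the moment of the call.
- robot.finish_job(): hands the job in, once; it reports no verdict.
Trained networks look in the newest picture that a camera, given by its name, has taken for a name from the list of things; names that differ only in an ending like _2 or _b are one class to them, and where a whole thing is asked for, a point or a joint stands for the part that bears it (a point fixed in the world has none). Each returns a list of dicts, best first, with "score" (0 to 1); they miss things now and then, are a little off and sometimes report something else, mostly with a low value. They report only what shows in the picture. A call takes as long as a camera call. They do not tell look-alikes from the thing itself.
- robot.boxes_of(name, camera): "at" ([column, row] in pixels, amid what is visible of it).
- robot.pinpoint(name, camera): "at" ([column, row] in pixels: a listed point, or the origin of a listed thing).
The state is a dict: "time_s": time; "qpos": joint angles; "qvel": joint speeds; "joint_torque": joint torques, N m; "tool_pos": TCP position; "tcp_rot": TCP orientation; "ft_force": force on the tool from outside, world axes, zero at the start; "moment": the same for the moment, N m; "grip_width": finger opening in m.
Only numpy, scipy, OpenCV 4.12 (cv2) and the standard library are available. Lean on these libraries where they do the work, as an engineer would, in place of code of your own. Each camera call takes 0.05 s, during which the arm holds its last target. There are 200 camera calls.

## Working session

There is one attempt and no reset: what is moved stays moved. The work goes in short steps, Python scripts to look and compute and a shell command to move; the robot and the scene stay as the last step left them, time stands still between calls to the robot, and variables do not carry over. Pictures are saved under pics/ and viewed, about 8 in all and at most 12, crops included, and the job is handed in when it is done.

```bash
ls; mkdir -p pics; python3 - <<'E'
from cell import robot
import cv2, numpy as np
s=robot.sense(); print(s)
for c in ("scene","side"):
    im=robot.camera(c); cv2.imwrite(f"pics/{c}0.png",im[:,:,::-1])
    k=robot.calibration(c); print(c,k)
    for n in ("press","nest","shuttle_knob","hub","handle_grip","plinth","dowel","dropper_a","bust","ram"):
        print(n,[(np.round(d["at"],1).tolist(),round(d["score"],2)) for d in robot.pinpoint(n,c)])
E
```

```text
pics
{'time_s': 0.0, 'qpos': array([ 1.05759246e+00,  3.13422677e-01,  1.49842490e+00, -7.17034966e-06,
        1.33101843e+00, -2.23403758e-01]), 'qvel': array([-0.00073495, -0.0001926 ,  0.00079291,  0.00063822, -0.00016551,
        0.00040045]), 'joint_torque': array([-4.74069639e-04, -4.02200711e+01, -2.52271503e+01,  6.93449378e-02,
        3.51569219e-02, -7.79240395e-05]), 'tool_pos': array([0.14995391, 0.50295234, 0.30217959]), 'tcp_rot': array([-4.53557668e-01, -3.10822246e+00,  1.86970734e-03]), 'ft_force': array([ 0.57743641, -0.79346553,  0.04724331]), 'moment': array([-0.03164018,  0.02568715, -0.0417417 ]), 'grip_width': 0.08790527686396302}
scene {'vertical_fov': 49.05566612486198, 'cx': 316.4458977841307, 'cy': 241.3628189913643, 'dist': array([-0.14705287,  0.        ,  0.        ,  0.        ,  0.        ]), 'R': array([[-0.60320512,  0.79756519,  0.00577431],
       [ 0.6746523 ,  0.51407996, -0.52968488],
       [-0.42542668, -0.31561298, -0.84817486]]), 't': array([ 0.30351358, -0.1974473 ,  1.31234824])}
press [([318.2, 357.0], 0.66)]
nest [([376.9, 388.1], 0.89
[... 649 characters left out ...]
.01074267],
       [-0.12378731,  0.67353969, -0.72871187],
       [ 0.11627642, -0.71945548, -0.68473616]]), 't': array([0.42972244, 0.19406407, 0.87639878])}
press [([250.8, 314.2], 0.97), ([349.7, 200.8], 0.18)]
nest [([220.9, 363.9], 0.75), ([252.3, 178.7], 0.55)]
shuttle_knob [([201.6, 411.8], 0.97), ([268.1, 201.5], 0.57), ([343.9, 214.7], 0.45)]
hub []
handle_grip [([253.6, 177.6], 0.92)]
plinth [([348.3, 190.2], 0.88), ([308.0, 239.0], 0.82), ([343.8, 215.4], 0.66), ([430.5, 211.0], 0.56)]
dowel [([310.3, 227.0], 0.57), ([348.1, 175.2], 0.45), ([431.3, 196.3], 0.44), ([346.8, 201.5], 0.42)]
dropper_a [([348.4, 307.6], 0.8), ([361.6, 276.7], 0.53)]
bust [([268.9, 202.1], 0.77)]
ram []
```

View pics/scene0.png

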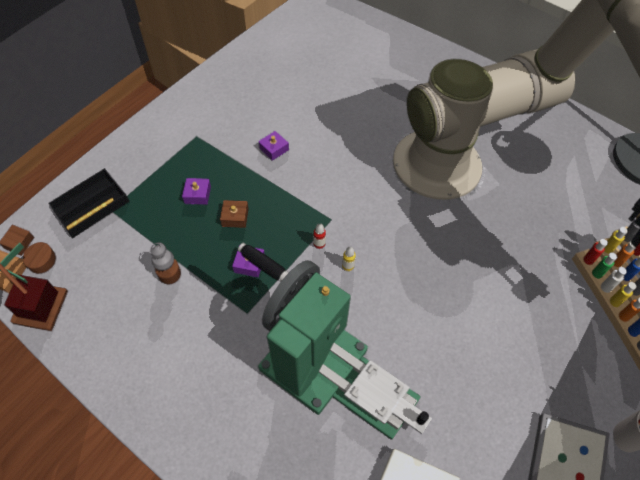

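View pics/side0.png

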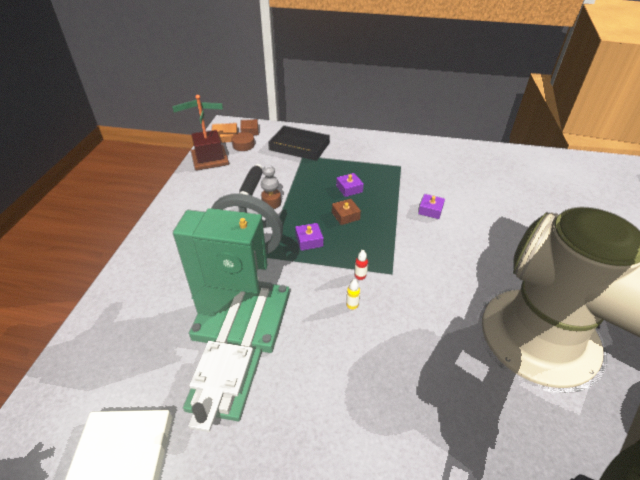

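The scene view shows the brown plinth at (234,213), purple look-alikes at (196,190), (248,262) and (274,145), and the bust at (167,262). The droppers are at (320,236) and (349,258), the press handle at (262,260), and the knob at (422,418). In the side view, the plinth is at (346,211), the knob at (200,411) and the handle at (251,180).

```bash
cat > h.py <<'E'
from cell import robot
import cv2, numpy as np
from scipy.optimize import least_squares
from scipy.spatial.transform import Rotation as Ro
def K(k):
    f=240/np.tan(np.radians(k["vertical_fov"])/2)
    return np.array([[f,0,k["cx"]],[0,f,k["cy"]],[0,0,1]])
def proj(k,X):
    return cv2.projectPoints(np.atleast_2d(np.asarray(X,float)),cv2.Rodrigues(k["R"])[0],k["t"],K(k),k["dist"])[0][:,0]
def ray(k,p):
    u=cv2.undistortPoints(np.array([[p]],float),K(k),k["dist"])[0,0]
    return -k["R"].T@k["t"], k["R"].T@np.array([u[0],u[1],1])
def at_z(k,p,z):
    o,d=ray(k,p); return o+d*(z-o[2])/d[2]
def tri(obs):
    A=0;b=0
    for k,p in obs:
        o,d=ray(k,p); d=d/np.linalg.norm(d); M=np.eye(3)-np.outer(d,d); A=A+M; b=b+M@o
    return np.linalg.solve(A,b)
def P(pose,X):
    x,y,a=pose; X=np.atleast_2d(X); c,s=np.cos(a),np.sin(a)
    return np.c_[x+c*X[:,0]-s*X[:,1], y+s*X[:,0]+c*X[:,1], X[:,2]]
def pp(n,c): return [(np.round(d["at"],1).tolist(),round(d["score"],2)) for d in robot.pinpoint(n,c)]
E
python3 - <<'E'
from h import *
ks,kd=robot.calibration("scene"),robot.calibration("side")
X=np.array([[0,.140,.046],[0,.235,.070],[0,-.128,.260],[0,0,0]])
S=np.array([[376.9,388.1],[419.6,417.9],[255.1,257.6],[318.2,357.0]])
D=np.array([[220.9,363.9],[201.6,411.8],[253.6,177.6],[250.8,314.2]])
for i in range(4): print(X[i],tri([(ks,S[i]),(kd,D[i])]).round(4))
f=lambda q:np.r_[(proj(ks,P(q,X))-S).ravel(),(proj(kd,P(q,X))-D).ravel()]
r=least_squares(f,[.5,.0,0.],loss="soft_l1"); print(r.x,f(r.x).round(1))
print("plinth",tri([(ks,[236.4,215.8]),(kd,[343.8,215.4])]),"dowel",tri([(ks,[232.2,207.5]),(kd,[346.8,201.5])]))
print("drop",at_z(ks,[319,247],0),at_z(ks,[349,268],0),at_z(kd,[361,277],0),at_z(kd,[353,308],0))
print("bust",at_z(ks,[168,275],0),at_z(kd,[269,202],0))
for n,p in (("purpA",[310,240]),("purpB",[350,190])): print(n,at_z(kd,p,0.01))
E
```

```text
[0.    0.14  0.046] [0.584  0.2014 0.0516]
[0.    0.235 0.07 ] [0.5843 0.293  0.0577]
[ 0.    -0.128  0.26 ] [ 0.5849 -0.0671  0.2564]
[0. 0. 0.] [0.5824 0.0629 0.004 ]
[0.58431512 0.06149986 0.00397346] [ 0.1  1.9  3.1 -1.   0.1 -0.9 -1.7 -1.4  1.5  0.9 -1.8 -1.3 -0.3 -1.4
 -2.3  2.2]
plinth [ 0.43326505 -0.28445548  0.00850534] dowel [ 0.43211459 -0.29336026  0.04207007]
drop [ 0.37803924 -0.08745654  0.        ] [ 0.38127208 -0.00278129  0.        ] [ 0.36871465 -0.08698206  0.        ] [3.75693071e-01 2.08221306e-03 1.11022302e-16]
bust [ 0.63626721 -0.3074524   0.        ] [ 0.64044712 -0.30879343  0.        ]
purpA [ 0.50200705 -0.17384684  0.01      ]
purpB [ 0.43287892 -0.38786117  0.01      ]
```

```bash
python3 - <<'E'
from h import *
s=robot.sense(); R=Ro.from_rotvec(s["tcp_rot"]).as_matrix(); print(R.round(3), np.arctan2(R[1,1],R[0,1]))
k=robot.calibration("wrist"); print(k["vertical_fov"], (R.T@(-k["R"].T@k["t"]-s["tool_pos"])).round(3), (k["R"]@R).round(3))
E
python3 -m creep '[[0.088,0,0,0,0,0,0.142],[0.088,0,0,0,0,0,0.142],[0.088,0,0,0,0,0,0.142],[0.088,0,0,0,0,0,0.142],[0.088,0,0,0,0,0,0.142],[0.088,0,0,0,0,0,0.142],[0.088,0,0,0,0,0,0.142],[0.088,0,0,0,0,0,0.142],[0.088,0,0,0,0,0,0.142]]'
```

```text
[[-0.958  0.286 -0.   ]
 [ 0.286  0.958 -0.   ]
 [ 0.    -0.    -1.   ]] 1.2810062799783606
69.64166485852644 [ 0.085  0.001 -0.082] [[-0.     1.    -0.001]
 [-0.947 -0.001 -0.321]
 [-0.321  0.001  0.947]]
time_s: 2.0
tool_pos: [0.15, 0.5031, 0.3027]
tcp_rot: [2.225, 2.218, -0.0]
ft_force: [0.6, 0.2, -0.0]
grip_width: 0.088
```

```bash
python3 -m creep '[[0.088,-0.02,0.02,0,0,0,0],[0.088,-0.03,0.03,0,0,0,0],[0.088,-0.04,0.03,0,0,0,0],[0.088,-0.04,0.03,0,0,0,0],[0.088,-0.04,0.03,0,0,0,0],[0.088,-0.04,0.03,0,0,0,0],[0.088,-0.05,0.03,0,0,0,0],[0.088,-0.05,0.03,0,0,0,0],[0.088,-0.05,0.02,0,0,0,0],[0.088,-0.05,0.01,0,0,0,0],[0.088,-0.05,0.01,0,0,0,0],[0.088,-0.05,0,0,0,0,0],[0.088,-0.05,0,0,0,0,0],[0.088,-0.05,0,0,0,0,0],[0.088,-0.05,0,0,0,0,0],[0.088,-0.05,0,0,0,0,0],[0.088,-0.04,0,0,0,0,0],[0.088,-0.02,0,0,0,0,0],[0.088,0,0,0,0,0,0],[0.088,0,0,0,0,0,0]]'
```

```text
time_s: 4.0
tool_pos: [0.4119, -0.2459, 0.3026]
tcp_rot: [-2.218, -2.224, -0.0]
ft_force: [1.1, 0.1, 0.1]
grip_width: 0.0882
```

```bash
python3 - <<'E'
from h import *
im=robot.camera("wrist"); cv2.imwrite("pics/w1.png",im[:,:,::-1]); k=robot.calibration("wrist")
for n in ("plinth","dowel"):
    print(n,pp(n,"wrist"))
hsv=cv2.cvtColor(im,cv2.COLOR_RGB2HSV)
m=cv2.inRange(hsv,(2,90,40),(18,255,255)); m=cv2.morphologyEx(m,cv2.MORPH_CLOSE,np.ones((9,9)))
n,l,st,c=cv2.connectedComponentsWithStats(m)
for i in range(1,n):
    if st[i,4]>300: print(st[i],c[i].round(1),at_z(k,c[i],.03).round(4))
E
```

```text
plinth [([163.1, 292.5], 0.98), ([340.7, 335.8], 0.92), ([406.6, 148.7], 0.89), ([337.2, 247.5], 0.57), ([277.1, 57.2], 0.17)]
dowel [([417.9, 155.2], 0.63), ([339.4, 257.9], 0.54), ([340.7, 352.3], 0.53), ([145.0, 311.9], 0.43)]
[ 304  215   69   71 2784] [337.1 250.6] [ 0.4296 -0.2872  0.03  ]
[ 484  238   53   49 1392] [505.4 258.3] [ 0.6185 -0.2958  0.03  ]
[  97  358   37   64 1006] [111.9 387.7] [ 0.1373 -0.4804  0.03  ]
[506 358  38  64 911] [527.4 385.8] [ 0.6834 -0.4748  0.03  ]
[605 429  35  19 311] [621.8 436.4] [ 0.8568 -0.5772  0.03  ]
[ 289  435  266   25 2430] [404.  451.6] [ 0.5302 -0.588   0.03  ]
```

View pics/w1.png

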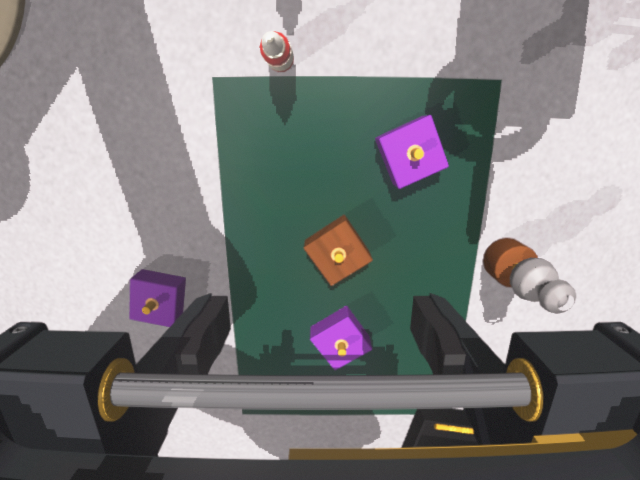

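The wrist view shows the brown plinth at (337,251), turned about 35°. Purple neighbours are at (412,152) and (340,335), and the bust is at (520,270).

```bash
cat >> h.py <<'E'
def fitbox(k,m,x0,z0=0,w=.056,h=.03):
    # cuboid silhouette fit (x,y,yaw) to mask m
    from scipy.optimize import minimize
    c=np.array([[a*w/2,b*w/2,z0+e] for a in(-1,1) for b in(-1,1) for e in(0,h)])
    def cost(q):
        pts=(cv2.convexHull(proj(k,P(q,c)).astype(np.float32))*16).astype(np.int32)
        r=np.zeros((480*1,640),np.uint8); cv2.fillPoly(r,[pts],1,cv2.LINE_8,4)
        return 1-(r&m).sum()/(r|m).sum()
    best=min((minimize(cost,[x0[0],x0[1],a],method="Nelder-Mead",options=dict(initial_simplex=np.array([[x0[0],x0[1],a],[x0[0]+.005,x0[1],a],[x0[0],x0[1]+.005,a],[x0[0],x0[1],a+.15]]))) for a in np.arange(0,1.57,.2)),key=lambda r:r.fun)
    return best.x,best.fun
def brown(im,c):
    hsv=cv2.cvtColor(im,cv2.COLOR_RGB2HSV); m=cv2.inRange(hsv,(2,90,30),(18,255,255)); m=cv2.morphologyEx(m,cv2.MORPH_CLOSE,np.ones((11,11)))
    n,l,st,ce=cv2.connectedComponentsWithStats(m); ids=[i for i in range(1,n) if st[i,4]>200]
    i=min(ids,key=lambda i:np.hypot(*(ce[i]-c))); return (l==i).astype(np.uint8)
E
python3 - <<'E'
from h import *
im=robot.camera("wrist");k=robot.calibration("wrist")
m=brown(im,[337,251]); print(m.sum(),fitbox(k,m,[.43,-.287]))
s=robot.sense();print(s["tool_pos"],s["tcp_rot"])
print("dowel top",at_z(k,[339,255],.042))
E
```

```text
2777 (array([ 0.43085013, -0.29294678,  0.57983749]), np.float64(0.04350828729281764))
[ 0.41209769 -0.24533702  0.30296103] [2.21625177e+00 2.22614884e+00 1.56273915e-04]
dowel top [ 0.43128695 -0.28793132  0.042     ]
```

```bash
python3 -m creep '[[0.088,-0.02,0.009,0.03,0,0,0],[0.088,-0.025,0.01,0.03,0,0,0],[0.088,0,0,0.03,0,0,-0.145],[0.088,0,0,0.01,0,0,-0.145],[0.088,0,0,0,0,0,-0.145],[0.088,0,0,0,0,0,-0.145],[0.088,0,0,0,0,0,0],[0.088,0,0,0,0,0,0]]'; python3 - <<'E'
from h import *
im=robot.camera("wrist");k=robot.calibration("wrist"); cv2.imwrite("pics/w2.png",im[:,:,::-1])
s=robot.sense();print(s["tool_pos"],s["tcp_rot"])
c=proj(k,[.431,-.29,.03])[0]; m=brown(im,c); print(c,m.sum(),fitbox(k,m,[.431,-.29]))
hsv=cv2.cvtColor(im,cv2.COLOR_RGB2HSV); y=cv2.inRange(hsv,(19,110,110),(35,255,255)); ys,xs=np.nonzero(y&(cv2.dilate(m,np.ones((5,5)))*255)); print(len(xs),xs.mean(),ys.mean(),at_z(k,[xs.mean(),ys.mean()],.038),pp("dowel","wrist"))
E
```

```text
time_s: 5.0
tool_pos: [0.4312, -0.2908, 0.2029]
tcp_rot: [1.494, 2.763, -0.0]
ft_force: [-0.2, -0.9, -0.3]
grip_width: 0.0883
[ 0.43120163 -0.29092308  0.20292202] [ 1.49328265e+00  2.76364258e+00 -1.22348294e-04]
[320.76830345 242.45018246] 5304 (array([ 0.4306893 , -0.29258014,  0.60463548]), np.float64(0.041214750542299394))
207 319.2463768115942 245.89371980676327 [ 0.4300759 -0.2907145  0.038    ] [([318.6, 248.2], 0.76), ([493.4, 182.4], 0.74), ([246.6, 366.8], 0.73), ([15.3, 161.4], 0.61)]
```

View pics/w2.png

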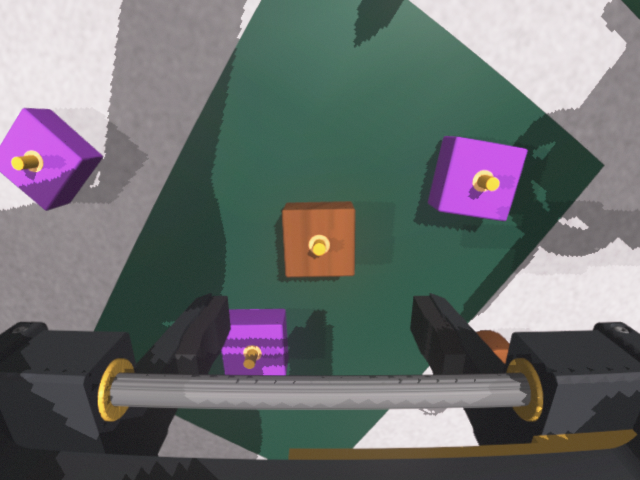

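The plinth at (319,240) sits square between the fingers and nothing blocks the way down, so I'm descending and gripping.

```bash
python3 -m creep '[[0.088,-0.001,0,0.03,0,0,-0.02],[0.088,0,0,0.04,0,0,0],[0.088,0,0,0.035,0,0,0],[0.088,0,0,0.02,0,0,0],[0.088,0,0,0.009,0,0,0],[0.088,0,0,0,0,0,0],[0.03,0,0,0,0,0,0],[0.03,0,0,0,0,0,0],[0.03,0,0,0,0,0,0],[0.03,0,0,0,0,0,0],[0.03,0,0,0,0,0,0],[0.03,0,0,0,0,0,0]]'
```

```text
time_s: 6.3
tool_pos: [0.4318, -0.2922, 0.0692]
tcp_rot: [1.461, 2.78, -0.0]
ft_force: [-1.0, 0.6, 6.7]
grip_width: 0.0559
```

```bash
python3 -m creep '[[0.03,0,0,-0.02,0,0,0],[0.03,0,0,-0.04,0,0,0],[0.03,0,0,-0.05,0,0,0.15],[0.03,0,0,-0.04,0,0,0.15],[0.03,0,0,-0.03,0,0,0.15],[0.03,0,0,0,0,0,0.149],[0.03,0.02,0,0,0,0,0],[0.03,0.04,0,0,0,0,0],[0.03,0.04,0,0,0,0,0],[0.03,0.04,0,0,0,0,0],[0.03,0.04,0,0,0,0,0],[0.03,0.04,0,0,0,0,0],[0.03,0.04,0,0,0,0,0],[0.03,0.04,0,0,0,0,0],[0.03,0.04,0,0,0,0,0],[0.03,0.04,0,0,0,0,0],[0.03,0.04,0,0,0,0,0],[0.03,0.03,0,0,0,0,0],[0.03,0.01,0,0,0,0,0],[0.03,0,0,0,0,0,0]]' && python3 -m creep '[[0.03,0,0.02,0,0,0,0],[0.03,0,0.035,0,0,0,0],[0.03,0,0.04,0,0,0,0],[0.03,0,0.035,0,0,0,0],[0.03,0,0.02,0,0,0,0],[0.03,0,0,0,0,0,0],[0.03,0,0,0,0,0,0]]'; python3 - <<'E'
from h import *
im=robot.camera("wrist");k=robot.calibration("wrist"); cv2.imwrite("pics/w3.png",im[:,:,::-1])
s=robot.sense();print(s["tool_pos"],s["tcp_rot"],s["grip_width"])
for n,X in (("nest",[.584,.2015,.046]),("shuttle_knob",[.584,.2965,.07])): print(n,pp(n,"wrist"),proj(k,X))
for a in pp("nest","wrist"): print(at_z(k,a[0],.046))
for a in pp("shuttle_knob","wrist"): print(at_z(k,a[0],.07))
E
```

```text
time_s: 8.3
tool_pos: [0.4295, 0.1684, 0.2484]
tcp_rot: [-2.215, -2.228, 0.001]
ft_force: [-0.1, -0.7, -0.8]
grip_width: 0.0555
time_s: 9.0
tool_pos: [0.5795, 0.1671, 0.2482]
tcp_rot: [-2.218, -2.224, 0.002]
ft_force: [-0.6, 0.5, -1.8]
grip_width: 0.0558
[0.57920235 0.16750005 0.24853004] [-2.21765216e+00 -2.22442848e+00  1.37792285e-03] 0.05560932528094776
nest [([325.6, 191.3], 0.67)] [[327.47601017 192.95638552]]
shuttle_knob [([332.4, 60.5], 0.64)] [[329.33947982  62.26669025]]
[0.58243309 0.20287697 0.046     ]
[0.58608695 0.29763075 0.07      ]
```

View pics/w3.png

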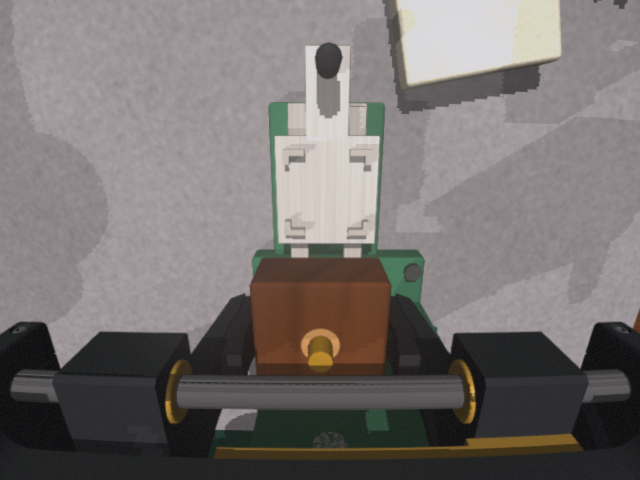

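The wrist view shows the nest brackets at about (293,157), (362,157), (293,229) and (359,229), with the knob at (328,60). I'll overlay the model to refine the pose.

```bash
python3 - <<'E'
from h import *
k=robot.calibration("wrist"); im=cv2.imread("pics/w3.png"); x0,y0,w,h,s=260,125,135,130,6
b=cv2.resize(im[y0:y0+h,x0:x0+w],None,fx=s,fy=s,interpolation=cv2.INTER_CUBIC)
r=lambda a,z:np.array([[a*i,.14+a*j,z] for i,j in((-1,-1),(1,-1),(1,1),(-1,1))])
for a,z,c in((.030,.054,(0,0,255)),(.035,.054,(255,0,0))):
    p=((proj(k,P((.584,.0620,.003),r(a,z)))-[x0,y0]+.5)*s).astype(int); cv2.polylines(b,[p],True,c,1)
    print(a,proj(k,P((.584,.0620,.003),r(a,z))).round(1).tolist())
cv2.imwrite("pics/w3c.png",b[:600])
E
```

```text
0.03 [[290.7, 230.6], [362.4, 230.7], [365.3, 157.3], [288.8, 157.2]]
0.035 [[284.9, 236.3], [368.1, 236.4], [371.9, 150.8], [282.2, 150.7]]
```

View pics/w3c.png

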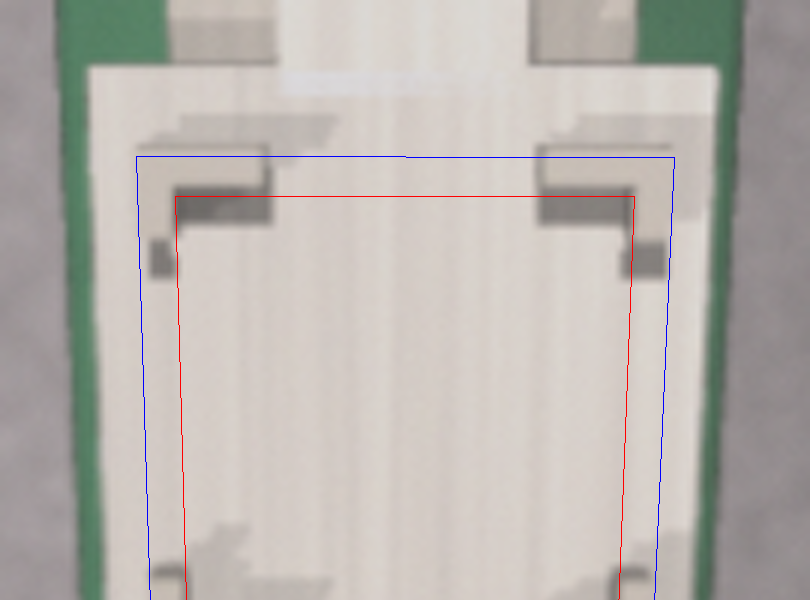

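The +y bracket inner edge sits about 1.3 mm beyond the model, so the nest is at (0.5836, 0.2033). Next is where the held plinth sits in the same view.

```bash
python3 - <<'E'
from h import *
k=robot.calibration("wrist"); im=cv2.imread("pics/w3.png"); g=cv2.cvtColor(im,cv2.COLOR_BGR2HSV)
s=robot.sense(); t=s["tool_pos"]; R=Ro.from_rotvec(s["tcp_rot"]).as_matrix(); print(t,"yaw",np.arctan2(R[1,1],R[0,1]))
for d in(0,.001,.002): print(d,proj(k,[[t[0]+a*.028,t[1]+d+.028,t[2]-.069+z] for z in(0,.03) for a in(-1,1)]).round(1).tolist())
for c in(275,300,320,345,370): print(c,[im[r,c].tolist() for r in(254,256,257,258,259,260,262)],np.argmax(np.diff(im[240:270,c].astype(float)[:,1]*-1))+240, np.argmax(np.diff(im[268:295,c].astype(float).sum(1)))+268)
row=im[270].astype(float); print(im[270,248:264].tolist(), im[270,378:394].tolist())
E
```

```text
[0.5792713  0.16837254 0.24910435] yaw 0.004085281409811519
0 [[262.4, 256.5], [382.0, 256.9], [250.2, 283.9], [395.0, 284.4]]
0.001 [[262.3, 254.5], [382.1, 254.9], [250.0, 281.6], [395.2, 282.1]]
0.002 [[262.2, 252.5], [382.2, 252.9], [249.8, 279.2], [395.4, 279.7]]
275 [[75, 92, 67], [77, 93, 70], [67, 82, 76], [56, 63, 77], [53, 61, 80], [53, 61, 81], [51, 58, 79]] 257 280
300 [[176, 184, 193], [172, 180, 189], [124, 133, 146], [69, 79, 99], [52, 62, 84], [51, 61, 81], [52, 62, 83]] 257 282
320 [[69, 85, 66], [77, 95, 70], [68, 82, 78], [56, 68, 83], [53, 64, 83], [53, 63, 82], [52, 62, 83]] 242 281
345 [[181, 189, 200], [175, 183, 193], [126, 134, 147], [70, 80, 96], [52, 61, 81], [54, 62, 84], [49, 61, 84]] 257 281
370 [[79, 99, 69], [74, 91, 69], [63, 79, 76], [54, 67, 82], [53, 62, 84], [48, 60, 81], [48, 58, 80]] 242 281
[[150, 148, 156], [154, 151, 159], [157, 155, 163], [154, 154, 161], [140, 142, 142], [96, 115, 86], [91, 116, 77], [87, 110, 80], [62, 73, 74], [52, 60, 77], [50, 58, 77], [52, 60, 80], [49, 57, 77], [51, 58, 78], [53, 60, 80], [49, 57, 77]] [[49, 61, 86], [49, 61, 87], [47, 58, 85], [46, 59, 85], [46, 57, 84], [49, 62, 80], [67, 87, 76], [86, 112, 76], [92, 121, 75], [93, 123, 75], [92, 121, 76], [94, 121, 77], [93, 121, 75], [91, 121, 76], [93, 121, 76], [92, 121, 76]]
```

```bash
python3 -m creep '[[0.03,0.015,0.002,0.01,0,0,0],[0.03,0.015,0.002,0.03,0,0,0],[0.03,0.005,0.001,0.03,0,0,0],[0.03,0,0,0.025,0,0,0],[0.03,0,0,0.015,0,0,0],[0.03,0,0,0.006,0,0,0],[0.03,0,0,0,0,0,0],[0.03,0,0,0,0,0,0],[0.03,0,0,0,0,0,0]]'; python3 - <<'E'
from h import *
s=robot.sense(); t=s["tool_pos"]; R=Ro.from_rotvec(s["tcp_rot"]).as_matrix(); print(t,"yaw",np.arctan2(R[1,1],R[0,1]),s["ft_force"])
a=robot.camera("side");b=robot.camera("scene");w=robot.camera("wrist")
A=cv2.resize(a[300:440,150:300],None,fx=4,fy=4,interpolation=3)[:560];
cv2.imwrite("pics/n1.png",np.hstack([cv2.resize(a[310:410,170:270],(400,400),interpolation=3),cv2.resize(w[130:330,220:420],(400,400))])[:,:,::-1])
E
```

```text
time_s: 10.15
tool_pos: [0.5851, 0.2036, 0.1339]
tcp_rot: [2.216, 2.225, 0.003]
ft_force: [-0.2, -0.4, -0.6]
grip_width: 0.0553
[0.58507748 0.20355708 0.13392482] yaw 0.0038259875406251036 [-0.17420422 -0.35229858 -0.64478308]
```

View pics/n1.png

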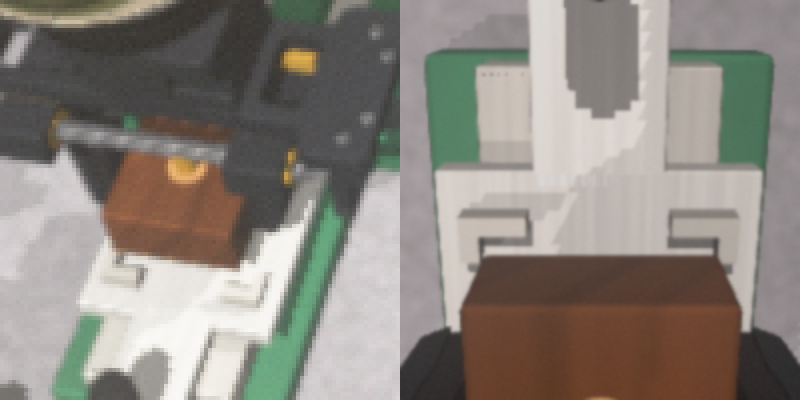

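In the wrist view the plinth's lower edge (480 to 725) lies centred on the brackets (459 to 739) to within about 1 mm. I'll nudge −0.7 mm in x and lower it.

```bash
python3 -m creep '[[0.03,-0.0005,-0.0007,0.004,0,0,0],[0.03,0,0,0.004,0,0,0],[0.03,0,0,0.002,0,0,0],[0.03,0,0,0.002,0,0,0],[0.03,0,0,0.002,0,0,0],[0.03,0,0,0.001,0,0,0],[0.03,0,0,0,0,0,0]]';python3 -m creep '[[0.03,0,0,0.001,0,0,0],[0.03,0,0,0.001,0,0,0],[0.03,0,0,0,0,0,0]]'
```

```text
time_s: 11.0
tool_pos: [0.5839, 0.203, 0.1176]
tcp_rot: [-2.217, -2.226, 0.0]
ft_force: [0.1, 0.3, -0.8]
grip_width: 0.0557
time_s: 11.3
tool_pos: [0.5839, 0.203, 0.1156]
tcp_rot: [-2.217, -2.226, 0.0]
ft_force: [0.7, -0.5, -1.4]
grip_width: 0.0557
```

```bash
python3 -m creep '[[0.03,0,0,0.0007,0,0,0],[0.03,0,0,0,0,0,0]]';python3 -m creep '[[0.03,0,0,0.0007,0,0,0],[0.03,0,0,0,0,0,0]]'
```

```text
time_s: 11.5
tool_pos: [0.584, 0.203, 0.1153]
tcp_rot: [2.217, 2.226, 0.0]
ft_force: [-0.1, -0.3, 1.4]
grip_width: 0.0556
time_s: 11.7
tool_pos: [0.584, 0.203, 0.1152]
tcp_rot: [2.217, 2.226, 0.0]
ft_force: [-3.1, -1.1, 6.3]
grip_width: 0.0555
```

```bash
python3 -m creep '[[0.088,0,0,0,0,0,0],[0.088,0,0,0,0,0,0],[0.088,0,0,0,0,0,0],[0.088,0,0,-0.01,0,0,0],[0.088,0,0,-0.03,0,0,0],[0.088,0,0,-0.03,0,0,0],[0.088,0,0,-0.02,0,0,0],[0.088,0,0,0,0,0,0],[0.088,0,0,0,0,0,0]]'; python3 - <<'E'
from h import *
im=robot.camera("wrist");k=robot.calibration("wrist");s=robot.sense(); print(s["tool_pos"])
m=brown(im,proj(k,[.584,.203,.076])[0]); q,f=fitbox(k,m,[.584,.203],.046); print(q,f)
print([ (a,at_z(k,a[0],.07)) for a in pp("shuttle_knob","wrist")], pp("dowel","wrist"),proj(k,[[.584,.203,.086],[.584,.203,.09]]))
a=robot.camera("side")
cv2.imwrite("pics/n2.png",np.hstack([cv2.resize(a[310:410,170:270],(400,400),interpolation=3),cv2.resize(im[130:330,220:420],(400,400))])[:,:,::-1])
E
```

```text
time_s: 12.6
tool_pos: [0.5838, 0.203, 0.2041]
tcp_rot: [-2.217, -2.226, 0.0]
ft_force: [-0.7, -0.1, -0.3]
grip_width: 0.0879
[0.5835433  0.20291991 0.20337255]
[0.58232171 0.20278791 1.57640781] 0.10300866904640493
[(([322.9, 115.5], 0.9), array([0.58369339, 0.29541468, 0.07      ]))] [([320.9, 269.8], 0.81), ([322.9, 113.4], 0.3)] [[322.60857725 271.09932107]
 [322.63660315 273.65598115]]
```

View pics/n2.png

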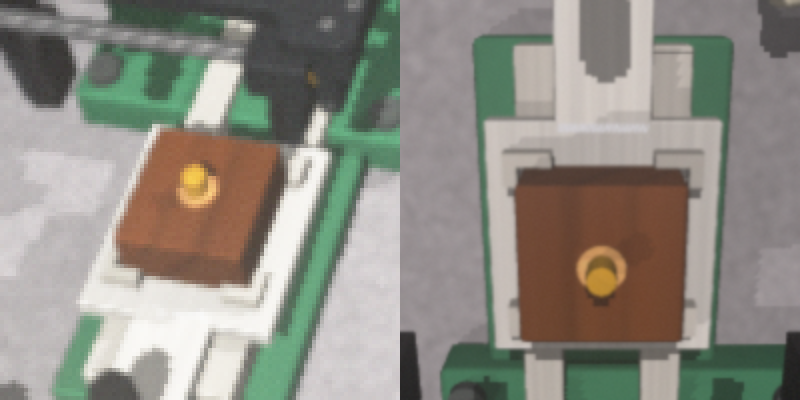

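The plinth is seated square in all four brackets, dowel up. On to the knob.

```bash
python3 -m creep '[[0.088,0.02,0,0,0,0,0],[0.088,0.035,0,0,0,0,0],[0.088,0.029,0,0,0,0,0],[0.088,0.01,0,0.01,0,0,0],[0.088,0,0,0.03,0,0,0],[0.088,0,0,0.03,0,0,0],[0.088,0,0,0.015,0,0,0],[0.088,0,0,0.004,0,0,0],[0.01,0,0,0,0,0,0],[0.01,0,0,0,0,0,0],[0.01,0,0,0,0,0,0],[0.01,0,0,0,0,0,0],[0.01,0,0,0,0,0,0],[0.01,0,0,0,0,0,0],[0.01,0,0,0,0,0,0]]'
```

```text
time_s: 14.3
tool_pos: [0.5836, 0.297, 0.1154]
tcp_rot: [2.217, 2.226, 0.0]
ft_force: [-0.5, -0.4, 0.2]
grip_width: 0.0343
```

```bash
python3 -m creep '[[0.01,0,0,0,0,0,0],[0.01,0,0,0,0,0,0],[0.01,0,0,0,0,0,0],[0.01,-0.004,0,0,0,0,0],[0.01,-0.01,0,0,0,0,0],[0.01,-0.015,0,0,0,0,0],[0.01,-0.015,0,0,0,0,0],[0.01,-0.015,0,0,0,0,0],[0.01,-0.015,0,0,0,0,0],[0.01,-0.015,0,0,0,0,0],[0.01,-0.015,0,0,0,0,0],[0.01,-0.012,0,0,0,0,0],[0.01,-0.008,0,0,0,0,0],[0.01,-0.006,0,0,0,0,0],[0.01,-0.003,0,0,0,0,0],[0.01,-0.002,0,0,0,0,0],[0.01,0,0,0,0,0,0]]'
```

```text
time_s: 16.0
tool_pos: [0.5844, 0.1618, 0.1153]
tcp_rot: [2.217, 2.225, 0.001]
ft_force: [5.4, -0.5, -2.9]
grip_width: 0.0173
```

```bash
python3 -m creep '[[0.01,-0.0015,0,0,0,0,0],[0.01,-0.0015,0,0,0,0,0],[0.01,0,0,0,0,0,0]]';python3 -m creep '[[0.01,-0.001,0,0,0,0,0],[0.01,-0.001,0,0,0,0,0],[0.01,0,0,0,0,0,0]]'
```

```text
time_s: 16.3
tool_pos: [0.5843, 0.1591, 0.1153]
tcp_rot: [2.217, 2.226, 0.001]
ft_force: [5.7, 1.4, -3.1]
grip_width: 0.0171
time_s: 16.6
tool_pos: [0.5843, 0.1572, 0.1154]
tcp_rot: [2.216, 2.226, 0.001]
ft_force: [4.9, 2.0, -3.1]
grip_width: 0.0172
```

```bash
python3 -m creep '[[0.01,-0.001,0,0,0,0,0],[0.01,0,0,0,0,0,0]]';python3 -m creep '[[0.01,-0.001,0,0,0,0,0],[0.01,0,0,0,0,0,0]]'
```

```text
time_s: 16.8
tool_pos: [0.5844, 0.1568, 0.1154]
tcp_rot: [-2.217, -2.226, -0.003]
ft_force: [6.3, 6.1, -3.4]
grip_width: 0.0172
time_s: 17.0
tool_pos: [0.5843, 0.1567, 0.1154]
tcp_rot: [-2.216, -2.225, -0.005]
ft_force: [6.6, 11.2, -4.0]
grip_width: 0.0169
```

The shuttle hit its stop at about 11 N with the knob at y = 0.1567. Releasing and going over to the wheel handle.

```bash
python3 -m creep '[[0.01,0.0007,0,0,0,0,0],[0.088,0,0,0,0,0,0],[0.088,0,0,0,0,0,0],[0.088,0,0,0,0,0,0],[0.088,0,0,-0.01,0,0,0],[0.088,0,0,-0.04,0,0,0],[0.088,0,0,-0.05,0,0,0],[0.088,0,0,-0.05,0,0,0],[0.088,0,0,-0.05,0,0,0],[0.088,0,0,-0.03,0,0,0],[0.088,0,0,-0.01,0,0,0],[0.088,-0.02,0,0,0,0,0],[0.088,-0.03,0,0,0,0,0],[0.088,-0.04,0,0,0,0,0],[0.088,-0.04,0,0,0,0,0],[0.088,-0.04,0,0,0,0,0],[0.088,-0.03,0,0,0,0,0],[0.088,-0.02,0,0,0,0,0],[0.088,0,0,0,0,0,0],[0.088,0,0,0,0,0,0]]'; python3 - <<'E'
from h import *
im=robot.camera("wrist");k=robot.calibration("wrist");s=robot.sense(); print(s["tool_pos"])
for n,z in(("handle_grip",.26),("dowel",.088),("nest",.046)): print(n,[(a,at_z(k,a[0],z).round(4)) for a in pp(n,"wrist")])
a=robot.camera("scene"); b=robot.camera("side")
ks,kd=robot.calibration("scene"),robot.calibration("side")
A,B=pp("shuttle_knob","scene"),pp("shuttle_knob","side"); print(A,B,proj(ks,[.584,.1567,.07]),proj(kd,[.584,.1567,.07]))
cv2.imwrite("pics/k1.png",np.hstack([im[:,:,::-1][::1,::1][:, :400], cv2.resize(b[200:440,130:330,::-1],(400,480))]))
E
```

```text
time_s: 19.0
tool_pos: [0.5848, -0.0641, 0.3545]
tcp_rot: [-2.216, -2.224, 0.001]
ft_force: [0.1, 0.9, -0.8]
grip_width: 0.0881
[ 0.58485014 -0.06353016  0.35477156]
handle_grip [(([322.1, 291.1], 0.63), array([ 0.585 , -0.0661,  0.26  ]))]
dowel [(([260.0, 297.4], 0.67), array([ 0.516 , -0.1596,  0.088 ])), (([219.3, 432.6], 0.44), array([ 0.4487, -0.3649,  0.088 ]))]
nest []
[] [([227.0, 336.3], 0.86)] [[358.21091872 372.19278801]] [[228.71089854 335.53771698]]
```

View pics/k1.png

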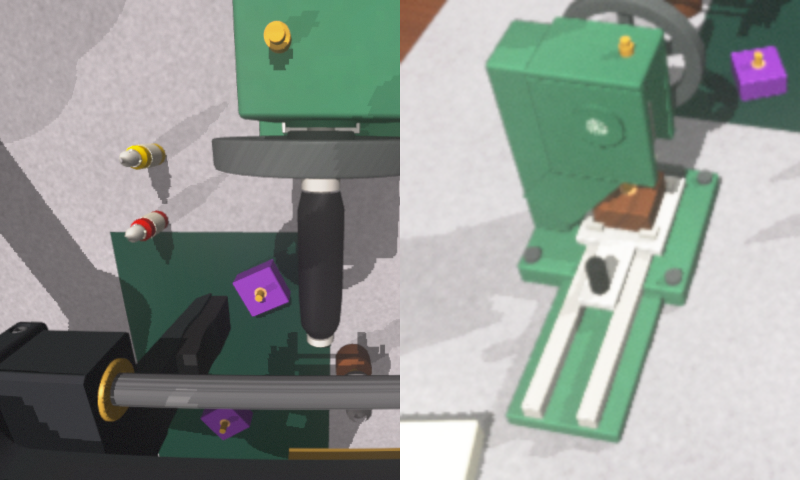

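The shuttle is home with the plinth under the ram, and the handle lies directly below the fingers at (322,265). Descending to grip it.

```bash
python3 -m creep '[[0.088,-0.0025,-0.001,0.015,0,0,0],[0.088,0,0,0.025,0,0,0],[0.088,0,0,0.009,0,0,0],[0.01,0,0,0,0,0,0],[0.01,0,0,0,0,0,0],[0.01,0,0,0,0,0,0],[0.01,0,0,0,0,0,0],[0.01,0,0,0,0,0,0],[0.01,0,0,0,0,0,0],[0.01,0,0,0,0,0,0],[0.01,0,0,0,0,0,0],[0.01,0,0,0,0,0,0],[0.01,0,0,0,0,0,0],[0.01,0,0,0,0,0,0]]'; python3 - <<'E'
import numpy as np
r=58
for th in range(0,361,15):
    c=np.radians(th); z=112-(np.sqrt(55**2-0)*0+ (15*(1-np.cos(c))) + 55-np.sqrt(55**2-(15*np.sin(c))**2)); z2=112-(15*(1-np.cos(c)) - (55-np.sqrt(55**2-(15*np.sin(c))**2)))
    print(th, "dx %.1f dz %.1f"%(r*np.sin(c)-r*np.sin(c-np.radians(15)), -(r*np.cos(c)-r*np.cos(c-np.radians(15)))), "ram %.2f"%z, "or %.2f"%z2)
E
```

```text
time_s: 20.8
tool_pos: [0.584, -0.0668, 0.3063]
tcp_rot: [-2.217, -2.226, 0.0]
ft_force: [-0.5, -0.3, 0.6]
grip_width: 0.0226
0 dx 15.0 dz -2.0 ram 112.00 or 112.00
15 dx 15.0 dz 2.0 ram 111.35 or 111.63
30 dx 14.0 dz 5.8 ram 109.48 or 110.50
45 dx 12.0 dz 9.2 ram 106.57 or 108.64
60 dx 9.2 dz 12.0 ram 102.94 or 106.06
75 dx 5.8 dz 14.0 ram 98.94 or 102.83
90 dx 2.0 dz 15.0 ram 94.92 or 99.08
105 dx -2.0 dz 15.0 ram 91.17 or 95.06
120 dx -5.8 dz 14.0 ram 87.94 or 91.06
135 dx -9.2 dz 12.0 ram 85.36 or 87.43
150 dx -12.0 dz 9.2 ram 83.50 or 84.52
165 dx -14.0 dz 5.8 ram 82.37 or 82.65
180 dx -15.0 dz 2.0 ram 82.00 or 82.00
195 dx -15.0 dz -2.0 ram 82.37 or 82.65
210 dx -14.0 dz -5.8 ram 83.50 or 84.52
225 dx -12.0 dz -9.2 ram 85.36 or 87.43
240 dx -9.2 dz -12.0 ram 87.94 or 91.06
255 dx -5.8 dz -14.0 ram 91.17 or 95.06
270 dx -2.0 dz -15.0 ram 94.92 or 99.08
285 dx 2.0 dz -15.0 ram 98.94 or 102.83
300 dx 5.8 dz -14.0 ram 102.94 or 106.06
315 dx 9.2 dz -12.0 ram 106.57 or 108.64
330 dx 12.0 dz -9.2 ram 109.48 or 110.50
345 dx 14.0 dz -5.8 ram 111.35 or 111.63
360 dx 15.0 dz -2.0 ram 112.00 or 112.00
```

```bash
python3 -m creep '[[0.01,0,0.0075,0.0005,0,0,0],[0.01,0,0.0075,0.0015,0,0,0],[0.01,0,0.0075,0.0025,0,0,0],[0.01,0,0.0075,0.0035,0,0,0],[0.01,0,0.007,0.0045,0,0,0],[0.01,0,0.0065,0.0055,0,0,0],[0.01,0,0,0,0,0,0]]'; python3 - <<'E'
from h import *
t=robot.sense()["tool_pos"]; h=t-[.584,0,.045+.202]; print(h, "theta",np.degrees(np.arctan2(h[0],h[2])),"r",np.hypot(h[0],h[2]))
E
```

```text
time_s: 21.5
tool_pos: [0.6282, -0.0668, 0.2868]
tcp_rot: [-2.217, -2.225, 0.001]
ft_force: [0.4, -2.3, -3.6]
grip_width: 0.0224
[ 0.04419116 -0.06677406  0.03980563] theta 47.9887384022847 r 0.059475598654448784
```

```bash
python3 -m creep '[[0.01,0,0.0025,0.0047,0,0,0],[0.01,0,0.0042,0.0063,0,0,0],[0.01,0,0.0034,0.0068,0,0,0],[0.01,0,0.0024,0.0072,0,0,0],[0.01,0,0.0015,0.0074,0,0,0],[0.01,0,0.0005,0.0076,0,0,0],[0.01,0,-0.0005,0.0076,0,0,0],[0.01,0,-0.0015,0.0074,0,0,0],[0.01,0,-0.0024,0.0072,0,0,0],[0.01,0,0,0,0,0,0]]'; python3 - <<'E'
from h import *
s=robot.sense();t=s["tool_pos"]; h=t-[.584,0,.2483]; print(h, "theta",np.degrees(np.arctan2(h[0],h[2])),"r",np.hypot(h[0],h[2]),s["ft_force"])
# slow phase plan: ram height vs theta, rows at ~1.1 mm/s
ram=lambda d:112-15*(1-np.cos(d))+55-np.sqrt(3025-(15*np.sin(d))**2)
from scipy.optimize import brentq
pz=None
th=np.radians(112.5); p=np.array([58*np.sin(th),58*np.cos(th)])
# row size in degrees for 0.11 mm ram per row
for d in range(112,180,6):
    a=np.radians(d); v=(ram(a)-ram(a+.001))/.001; print(d,"ram %.2f mm/rad %.2f  deg/row %.2f"%(ram(a),v,np.degrees(.12/max(v,.1))))
E
```

```text
time_s: 22.5
tool_pos: [0.6372, -0.0667, 0.2242]
tcp_rot: [-2.216, -2.224, 0.002]
ft_force: [4.7, -3.3, -5.8]
grip_width: 0.0231
[ 0.05323383 -0.06671171 -0.02410788] theta 114.36423548543786 r 0.05843825865736235 [ 4.72783862 -3.33565192 -5.81966472]
112 ram 93.17 mm/rad 15.38  deg/row 0.45
118 ram 91.58 mm/rad 14.99  deg/row 0.46
124 ram 90.04 mm/rad 14.38  deg/row 0.48
130 ram 88.57 mm/rad 13.55  deg/row 0.51
136 ram 87.21 mm/rad 12.50  deg/row 0.55
142 ram 85.96 mm/rad 11.24  deg/row 0.61
148 ram 84.86 mm/rad 9.80  deg/row 0.70
154 ram 83.91 mm/rad 8.19  deg/row 0.84
160 ram 83.14 mm/rad 6.44  deg/row 1.07
166 ram 82.57 mm/rad 4.58  deg/row 1.50
172 ram 82.19 mm/rad 2.64  deg/row 2.60
178 ram 82.01 mm/rad 0.66  deg/row 10.47
```

```bash
cat > th.py <<'E'
from h import *
s=robot.sense();t=s["tool_pos"]; h=t-[.584,0,.2483]; a=np.arctan2(h[0],h[2]); F=s["ft_force"]
print("theta %.1f r %.4f"%(np.degrees(a)%360,np.hypot(h[0],h[2])),"Ftan %.1f Frad %.1f"%(F[0]*np.cos(a)-F[2]*np.sin(a), F[0]*np.sin(a)+F[2]*np.cos(a)))
E
python3 -m creep '[[0.01,0,-0.0007,0.0015,0,0,0],[0.01,0,-0.0007,0.0015,0,0,0],[0.01,0,-0.0007,0.0015,0,0,0],[0.01,0,-0.0007,0.0015,0,0,0],[0.01,0,-0.0003,0.0004,0,0,0],[0.01,0,-0.0003,0.0004,0,0,0],[0.01,0,-0.0003,0.0004,0,0,0],[0.01,0,-0.0003,0.0004,0,0,0],[0.01,0,-0.0003,0.0004,0,0,0],[0.01,0,-0.0003,0.0004,0,0,0],[0.01,0,-0.0003,0.0004,0,0,0],[0.01,0,-0.0003,0.0004,0,0,0]]'; python3 th.py
python3 -m creep '[[0.01,0,-0.0003,0.0004,0,0,0],[0.01,0,-0.0003,0.0004,0,0,0],[0.01,0,-0.0003,0.0004,0,0,0],[0.01,0,-0.0003,0.0004,0,0,0],[0.01,0,-0.0003,0.0005,0,0,0],[0.01,0,-0.0003,0.0005,0,0,0],[0.01,0,-0.0003,0.0005,0,0,0],[0.01,0,-0.0003,0.0005,0,0,0]]'; python3 th.py
```

```text
time_s: 23.7
tool_pos: [0.6327, -0.0667, 0.2164]
tcp_rot: [2.217, 2.225, 0.001]
ft_force: [6.7, -2.9, -3.5]
grip_width: 0.0228
theta 123.3 r 0.0583 Ftan -0.8 Frad 7.5
time_s: 24.5
tool_pos: [0.6302, -0.0667, 0.2127]
tcp_rot: [2.217, 2.226, 0.0]
ft_force: [5.5, -3.2, -3.7]
grip_width: 0.0228
theta 127.6 r 0.0583 Ftan -0.5 Frad 6.6
```

```bash
python3 -m creep '[[0.01,0,-0.0003,0.0004,0,0,0],[0.01,0,-0.0003,0.0004,0,0,0],[0.01,0,-0.0003,0.0004,0,0,0],[0.01,0,-0.0003,0.0004,0,0,0],[0.01,0,-0.0003,0.0004,0,0,0],[0.01,0,-0.0003,0.0004,0,0,0],[0.01,0,-0.0003,0.0004,0,0,0],[0.01,0,-0.0003,0.0004,0,0,0],[0.01,0,-0.0003,0.0004,0,0,0],[0.01,0,-0.0003,0.0004,0,0,0]]'; python3 th.py
python3 -m creep '[[0.01,0,-0.0003,0.0004,0,0,0],[0.01,0,-0.0003,0.0004,0,0,0],[0.01,0,-0.0003,0.0004,0,0,0],[0.01,0,-0.0003,0.0004,0,0,0],[0.01,0,-0.0004,0.0004,0,0,0],[0.01,0,-0.0004,0.0004,0,0,0],[0.01,0,-0.0004,0.0004,0,0,0],[0.01,0,-0.0004,0.0004,0,0,0],[0.01,0,-0.0004,0.0003,0,0,0],[0.01,0,-0.0004,0.0003,0,0,0]]'; python3 th.py
```

```text
time_s: 25.5
tool_pos: [0.627, -0.0667, 0.2089]
tcp_rot: [-2.217, -2.226, 0.0]
ft_force: [2.3, -2.6, -3.1]
grip_width: 0.0229
theta 132.5 r 0.0583 Ftan 0.8 Frad 3.8
time_s: 26.5
tool_pos: [0.6241, -0.0667, 0.2063]
tcp_rot: [2.215, 2.224, 0.003]
ft_force: [8.3, -3.2, 0.2]
grip_width: 0.0227
theta 136.3 r 0.0581 Ftan -6.1 Frad 5.5
```

```bash
python3 -m creep '[[0.01,0,-0.0004,0.0003,0,0,0],[0.01,0,-0.0004,0.0003,0,0,0],[0.01,0,-0.0004,0.0003,0,0,0],[0.01,0,-0.0004,0.0003,0,0,0],[0.01,0,-0.0004,0.0003,0,0,0],[0.01,0,-0.0004,0.0003,0,0,0],[0.01,0,-0.0004,0.0003,0,0,0],[0.01,0,-0.0004,0.0003,0,0,0],[0.01,0,-0.0004,0.0003,0,0,0],[0.01,0,-0.0004,0.0003,0,0,0]]'; python3 th.py
python3 -m creep '[[0.01,0,-0.0004,0.0003,0,0,0],[0.01,0,-0.0004,0.0003,0,0,0],[0.01,0,-0.0004,0.0003,0,0,0],[0.01,0,-0.0004,0.0003,0,0,0],[0.01,0,-0.0004,0.0003,0,0,0],[0.01,0,-0.0004,0.0003,0,0,0],[0.01,0,-0.0004,0.0003,0,0,0],[0.01,0,-0.0004,0.0003,0,0,0],[0.01,0,-0.0004,0.0003,0,0,0],[0.01,0,-0.0004,0.0003,0,0,0]]'; python3 th.py
```

```text
time_s: 27.5
tool_pos: [0.6204, -0.0667, 0.2031]
tcp_rot: [2.215, 2.223, 0.004]
ft_force: [8.6, -3.6, -2.6]
grip_width: 0.0227
theta 141.2 r 0.0580 Ftan -5.1 Frad 7.5
time_s: 28.5
tool_pos: [0.6161, -0.0667, 0.1999]
tcp_rot: [2.215, 2.224, 0.003]
ft_force: [7.4, -3.0, -2.4]
grip_width: 0.0227
theta 146.4 r 0.0581 Ftan -4.8 Frad 6.1
```

```bash
python3 -m creep '[[0.01,0,-0.0005,0.0003,0,0,0],[0.01,0,-0.0005,0.0003,0,0,0],[0.01,0,-0.0005,0.0003,0,0,0],[0.01,0,-0.0005,0.0003,0,0,0],[0.01,0,-0.0005,0.0003,0,0,0],[0.01,0,-0.0005,0.0003,0,0,0],[0.01,0,-0.0005,0.0003,0,0,0],[0.01,0,-0.0005,0.0003,0,0,0],[0.01,0,-0.0007,0.0003,0,0,0],[0.01,0,-0.0007,0.0003,0,0,0],[0.01,0,-0.0007,0.0003,0,0,0],[0.01,0,-0.0007,0.0003,0,0,0],[0.01,0,-0.0007,0.0003,0,0,0],[0.01,0,-0.0007,0.0003,0,0,0],[0.01,0,-0.0007,0.0003,0,0,0],[0.01,0,-0.0007,0.0003,0,0,0],[0.01,0,-0.0007,0.0003,0,0,0]]'; python3 th.py
```

```text
time_s: 30.2
tool_pos: [0.6055, -0.0667, 0.1944]
tcp_rot: [2.216, 2.225, 0.001]
ft_force: [5.9, -3.2, -4.6]
grip_width: 0.0227
theta 158.3 r 0.0580 Ftan -3.7 Frad 6.5
```

```bash
python3 -m creep '[[0.01,0,-0.001,0.0003,0,0,0],[0.01,0,-0.001,0.0003,0,0,0],[0.01,0,-0.001,0.0003,0,0,0],[0.01,0,-0.001,0.0003,0,0,0],[0.01,0,-0.001,0.0003,0,0,0],[0.01,0,-0.001,0.0003,0,0,0],[0.01,0,-0.0012,0.0003,0,0,0],[0.01,0,-0.0012,0.0003,0,0,0],[0.01,0,-0.0012,0.0003,0,0,0],[0.01,0,-0.0012,0.0003,0,0,0],[0.01,0,-0.0012,0.0003,0,0,0],[0.01,0,-0.0012,0.0003,0,0,0],[0.01,0,-0.0016,0.0001,0,0,0],[0.01,0,-0.0016,0.0001,0,0,0],[0.01,0,-0.0016,0.0001,0,0,0],[0.01,0,-0.0016,0.0001,0,0,0],[0.01,0,-0.0016,0.0001,0,0,0]]'; python3 th.py
```

```text
time_s: 31.9
tool_pos: [0.5837, -0.0668, 0.1904]
tcp_rot: [-2.217, -2.226, 0.0]
ft_force: [1.6, -1.9, -0.4]
grip_width: 0.0223
theta 180.3 r 0.0579 Ftan -1.6 Frad 0.4
```

Pressed through the bottom of the stroke with a handle load of about 4–6 N. Continuing up the far side.

```bash
python3 -m creep '[[0.01,0,-0.0025,-0.0001,0,0,0],[0.01,0,-0.005,-0.0004,0,0,0],[0.01,0,-0.0074,-0.0015,0,0,0],[0.01,0,-0.0072,-0.0024,0,0,0],[0.01,0,-0.0068,-0.0034,0,0,0],[0.01,0,-0.0063,-0.0042,0,0,0],[0.01,0,-0.0057,-0.005,0,0,0],[0.01,0,-0.005,-0.0057,0,0,0],[0.01,0,-0.0042,-0.0063,0,0,0],[0.01,0,-0.0034,-0.0068,0,0,0],[0.01,0,-0.0024,-0.0072,0,0,0],[0.01,0,-0.0015,-0.0074,0,0,0],[0.01,0,-0.0005,-0.0076,0,0,0],[0.01,0,0,0,0,0,0]]'; python3 th.py
```

```text
time_s: 33.3
tool_pos: [0.5263, -0.0669, 0.2496]
tcp_rot: [2.215, 2.224, 0.003]
ft_force: [7.1, 1.1, -0.4]
grip_width: 0.0223
theta 271.3 r 0.0577 Ftan -0.2 Frad -7.1
```

```bash
python3 -m creep '[[0.01,0,0.0005,-0.0076,0,0,0],[0.01,0,0.0015,-0.0074,0,0,0],[0.01,0,0.0024,-0.0072,0,0,0],[0.01,0,0.0034,-0.0068,0,0,0],[0.01,0,0.0042,-0.0063,0,0,0],[0.01,0,0.005,-0.0057,0,0,0],[0.01,0,0.0057,-0.005,0,0,0],[0.01,0,0.0063,-0.0042,0,0,0],[0.01,0,0.0068,-0.0034,0,0,0],[0.01,0,0.0072,-0.0024,0,0,0],[0.01,0,0.004,-0.0009,0,0,0],[0.01,0,0.0034,-0.0006,0,0,0],[0.01,0,0.004,-0.0003,0,0,0],[0.01,0,0.0025,-0.0001,0,0,0],[0.01,0,0.001,0,0,0,0],[0.01,0,0,0,0,0,0],[0.01,0,0,0,0,0,0]]'; python3 th.py
```

```text
time_s: 35.0
tool_pos: [0.5841, -0.0668, 0.3064]
tcp_rot: [2.216, 2.225, 0.001]
ft_force: [1.1, -1.6, -3.2]
grip_width: 0.0225
theta 0.1 r 0.0581 Ftan 1.1 Frad -3.2
```

```bash
python3 -m creep '[[0.088,0,0,0,0,0,0],[0.088,0,0,0,0,0,0],[0.088,0,0,0,0,0,0],[0.088,0,0,0,0,0,0],[0.088,0,0,0,0,0,0],[0.088,0,0,-0.01,0,0,0],[0.088,0,0,-0.03,0,0,0],[0.088,0,0,-0.02,0,0,0],[0.088,-0.03,0,-0.01,0,0,0],[0.088,-0.05,0,0,0,0,0],[0.088,-0.05,0,0,0,0,0],[0.088,-0.03,0,0,0,0,0],[0.088,0,0,0,0,0,0],[0.088,0,0,0,0,0,0]]'; python3 - <<'E'
from h import *
im=robot.camera("wrist");k=robot.calibration("wrist");s=robot.sense(); print(s["tool_pos"])
print([(a,at_z(k,a[0],.26).round(4)) for a in pp("handle_grip","wrist")],proj(k,[.584,-.0663,.26]))
a=robot.camera("scene"); b=robot.camera("side"); kd=robot.calibration("side");ks=robot.calibration("scene")
print(pp("shuttle_knob","side"),proj(kd,[.584,.1567,.07]),pp("handle_grip","side"),pp("handle_grip","scene"),proj(kd,[.584,-.0663,.26]),proj(ks,[.584,-.0663,.26]),pp("dowel","side"))
print("dowel 82/86/90",proj(kd,P((.584,.0617,.003),[[0,0,.082],[0,0,.086],[0,0,.090]])))
cv2.imwrite("pics/e1.png",np.hstack([cv2.resize(a[160:420,150:420,::-1],(400,385)),cv2.resize(b[160:352,180:380,::-1],(400,385))]))
E
```

```text
time_s: 36.4
tool_pos: [0.5845, -0.2268, 0.3766]
tcp_rot: [2.218, 2.225, 0.001]
ft_force: [0.2, 0.5, -0.3]
grip_width: 0.0878
[ 0.58462926 -0.2260125   0.37675734]
[] [[321.9745053 -26.1893284]]
[([228.3, 334.2], 0.79)] [[228.71089854 335.53771698]] [([251.2, 174.8], 0.88)] [([259.6, 258.4], 0.75), ([349.7, 265.4], 0.44)] [[253.74455006 176.30755608]] [[255.63774549 256.39130656]] [([309.5, 225.9], 0.58), ([432.4, 197.5], 0.46), ([350.0, 174.9], 0.37)]
dowel 82/86/90 [[243.97912758 290.70729882]
 [243.73832129 289.3623726 ]
 [243.49594599 288.00864933]]
```

View pics/e1.png

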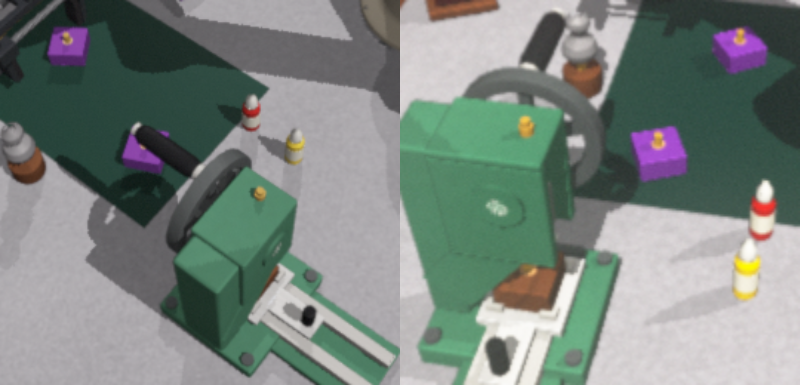

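The final view shows the shuttle home, the plinth intact under the ram with the dowel low, and the handle near the top. The bottles, bust and look-alikes are unmoved. I'll compare the handle's pixels with the first pictures to check the wheel angle.

```bash
python3 - <<'E'
from h import *
for c,(x0,x1,y0,y1) in(("scene",(225,300,228,290)),("side",(225,285,155,215))):
    o=cv2.imread(f"pics/{c}0.png"); n=robot.camera(c)[:,:,::-1]; k=robot.calibration(c)
    f=lambda i:(cv2.threshold(cv2.cvtColor(np.ascontiguousarray(i[y0:y1,x0:x1]),cv2.COLOR_BGR2GRAY),38,255,cv2.THRESH_BINARY_INV)[1])
    for nm,m in(("old",f(o)),("new",f(n))):
        q,l,st,ce=cv2.connectedComponentsWithStats(m); i=1+np.argmax(st[1:,4]); print(c,nm,ce[i]+[x0,y0],st[i])
    g=lambda i:cv2.cvtColor(np.ascontiguousarray(i[y0:y1,x0:x1]),cv2.COLOR_BGR2GRAY).astype(np.float32)
    print(c,"diff",np.abs(g(o)-g(n)).mean(), cv2.phaseCorrelate(g(o),g(n)))
    th=np.radians([-3,0,3]); p=proj(k,P((.584,.0617,.003),[[.058*np.sin(t),-.128,.202+.058*np.cos(t)] for t in th])); print((p-p[1]).round(2).tolist())
    for nm,r in (("handle",None),):
        tpl=g(o)[8:-8,8:-8]; res=cv2.matchTemplate(g(n),tpl,cv2.TM_CCOEFF_NORMED); print(cv2.minMaxLoc(res))
E
```

```text
scene old [262.54531002 261.89984102] [ 16  17  44  35 629]
scene new [262.38640777 262.34951456] [ 16  17  44  34 515]
scene diff 6.508817 ((0.5460221059528934, -0.23386009400278596), 1.0200125192602476)
[[1.2, -1.24], [0.0, 0.0], [-1.19, 1.29]]
(0.08657824248075485, 0.9916675686836243, (0, 10), (8, 8))Traceback (most recent call last):
  File "<stdin>", line 6, in <module>
    return _wrapfunc(a, 'argmax', axis=axis, out=out, **kwds)
    return bound(*args, **kwds)
ValueError: attempt to get argmax of an empty sequence
```

```bash
python3 -c "
from cell import robot
print(robot.finish_job())"
```

```text
the job is handed in; nothing more can be done
None
```

I set the plinth in the nest with its dowel up and pushed the shuttle home. Then I turned the flywheel one full turn, top going back, stopped with the handle at the top, and handed the job in at about 36.5 s of the 72 s allowed.

**Shuttle:** it met its stop at about 11 N. The last side view placed the knob within about 1.5 px of where the home position predicts.

**Pressing:** the ram met the dowel at about 135°. I eased through the press at about 1 mm/s of ram travel, with roughly 4–6 N at the handle, well under the 14 N limit. The handle went right through the bottom of the stroke. I did not measure the dowel's final height directly. In the last picture the dowel looked low and the wood showed no split.

**Handle:** the tool came back to within 0.1 mm of where it started the turn. In the scene camera the handle region lined up with the first picture to about half a pixel, or roughly 1°. The network's own handle points disagreed a little, by 3–5 px, and I took that as noise. The same comparison in the side camera failed because its brightness threshold found no handle, so that check is missing.

**Surroundings:** the bottles, bust and purple look-alikes appeared unmoved by eye, and the gripper was clear of everything.

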